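Close the plaster mould and hold it shut

ROBOT

A 6-joint arm with a two-finger parallel gripper is mounted at the origin on the work surface. World frame = base frame: x ahead of the robot, y to its left, z up, the work surface at z = 0. Lengths are in mm, angles in rad, forces in N, time in s.
With the tool pointing down it reaches from about 300 to 775 mm from the base axis. Payload 14.6 kg.
Tool frame: the origin (TCP) lies on the centre line of the jaws, within the pads' length; the fingertips stand 8 mm ahead of it and the grasp point (between the pads) lies 11 mm behind it; z points along the fingers, y is the direction in which the jaws open and shut (so a half turn about z gives the same grasp; the last joint's range is limited). The gripper opens to 94 mm and grips with 3 to 60 N. Pads are 16 mm wide; open, the fingers measure 119 mm over their backs; the gripper's body (75 mm by 177 mm) begins 78 mm behind the grasp point.
Start: joints at [1.064, 0.3, 1.521, -0, 1.321, -0.067], TCP at [234.163, 497.651, 213.446] pointing down, gripper open.
Joint ranges: [-3.03, 3.03], [-0.79, 2.21], [0.23, 2.52], [-1.04, 4.18], [0, 3.07], [-2.55, 2.55]. Speed limits (rad/s): [2.22, 2.22, 2.57, 3.14, 3.14, 3.14].

INTERFACE

Orientations are given as [roll, pitch, yaw] about the fixed x, y, z axes, in that order (R = Rz(yaw) Ry(pitch) Rx(roll)).
In Python, from cell import read_state, cams, manip gives the robot as it stands.
- The arm moves only by the shell command python3 -m handwheel 'ROWS' [OPENING] [FORCE]. ROWS is JSON, a list of rows, each a list of 4 numbers: the shift along the tool's x, y, z in m, then the turn about the tool's z in degrees. In form: [[dx, dy, dz, turn], ...]. A call has 1 to 5 rows; each row is the pose to reach, as a shift and turn from the pose measured when the call began, along the tool's axes at that moment; what a row does not reach only later rows make up. A row lasts 1/8 s, in which the tool goes at most 62.5 mm and 10.7 degrees, less where a joint would pass 70% of its speed; a pose out of reach is approached as far as the arm can. A call with a gripper value outside its range is refused whole. OPENING is the closure, from 0 (fully open) to 1 (shut), set as the call begins (- or left out, the last holds). The fingers move at their own pace and stop on an object; FORCE is the grip in N (left out, the last holds). Time passes only in rows, so rows that repeat a pose let the fingers close. It gives the time, the measured TCP pose, the force and the opening at its end, in the units of the state.
- read_state(): the state, without advancing time (a new reading comes with each control period).
- cams.camera(name): name is "scene" or "top" or "wrist"; returns the picture (384x512x3 uint8, red, green, blue); there is no depth.
- cams.get_calibration(name): a dict with "vertical_fov" (degrees; the focal length in pixels is half the picture's height over the tangent of half this angle, whatever the lens; pixels are square), "cx", "cy" (the principal point, pixels), "dist_coeffs" ([k1, k2, p1, p2, k3] as OpenCV has them; the pictures are not rectified), "R" (3x3) and "t" (3): a world point X has camera coordinates R X + t. Camera axes: x right, y down, z forward; pixel columns grow to the right and rows downward; lengths in mm; the calibration is good to about 2 mm. A picture is of the moment at which its call begins: read the wrist's pose just before it. get_calibration takes no time and is no camera call; for the wrist camera it gives the pose at the moment of the call.
- manip.sign_off(): hands the job in, once; it reports no verdict.
The state is a dict: "clock": time; "joints": joint angles; "qd": joint speeds; "effort": joint torques, N m; "eef_pos": TCP position; "eef_rot": TCP orientation; "wrist_force": force on the tool from outside, world axes, zero at the start; "moment": the same for the moment, N m; "finger_gap": finger opening in mm.
Only numpy, scipy, OpenCV 4.12 (cv2) and the standard library are available. Lean on these libraries where they do the work, as an engineer would, in place of code of your own. Each camera call takes 0.05 s, during which the arm holds its last target. There are 200 camera calls.

TASK

Swing the drying cupboard's door open by its handle to a right angle or a little more and leave it open, lift the upper mould half out by its wooden grip, and lower it onto the two dowels of the lower half, lip over lip, until it is fully home and flush. Then press it down with a push of about 15 to 20 N and finish while still gripping and pressing it: do not let go. Leave everything else on the bench where it is.

Things in the scene. Friction and masses are not known exactly. Their poses are not given: they have to be found in the camera images.
- mould_top: Upper mould half: plaster block 130 (own x) x 84 x 34 mm, 0.35-0.55 kg, flat side down in the cupboard. Origin: centre of underside, z up. Upright through holes on its x axis: 18 mm wide at x=+48 mm, 14 mm at x=-48. Pouring lip, 28 mm wide, juts 12 mm from the +x end. Wooden grip on top, centred, 56 (x) x 22 (y) mm, 34 to 66 mm above the origin: pinch it across y from above.
- mould_base: Lower mould half, fixed: board 170 (own x) x 120 x 12 mm with a plaster block 130 x 84 x 34 mm on it, hollow in the middle, same lip at the +x end. Origin: centre of the board's underside, z up; top face 46 mm above. Two upright brass dowels on its x axis: 16 mm thick at x=+48 mm, 12 mm at x=-48, rising 24 mm above the face, the last 9 mm tapering.
- base_seat (a point): Centre of the lower half's top face; the upper half's origin comes here when fully home, own x axes parallel (it fits one way round only; at the start they differ by at most 0.9 rad).
- base_big_dowel (a point): Root of the 16 mm dowel, in the plane of the lower half's top face.
- top_big_hole (a point): Centre of the lower mouth of the upper half's 18 mm hole, in the plane of its underside.
- cupboard: Low slatted drying cupboard, fixed, 200 (own x) x 180 mm, walls 103 mm high and 8 mm thick, floor 8 mm. Origin: centre of underside, x from its front (robot's side) to its back. No top of its own: the door covers front and top, and once it is swung away the mould half can be lifted straight up and out.
- door (a joint): Opening angle of the slatted door (rad): 0 shut, 1.57 right angle, 1.9 stop; starts at 0-0.25. Front panel 180 mm wide with a slatted top fixed to it, 205 mm deep, 108-116 mm above the table, swinging along (sweeps 280 mm round the hinge). Opening, the handle goes towards the robot, then left: clockwise from above. Stays where left (hinge friction 0.08 N m).
- door_hinge (a point): Point on the door's upright hinge axis (cupboard's front left corner), 112 mm above the table.
- door_grip (a point): Grip point of the door handle: an upright round steel post, 18 mm thick, on the door's top near its free front corner, from 116 to 156 mm above the table; the point is on its axis at 138 mm, 150 mm from the hinge axis. Being round, it can turn in the fingers.
- jar: Bystander, to be left alone: glass jar with a steel cap, 64 mm wide, 85 tall.
- figurine: Bystander, to be left alone: small turned plaster figure, 48 mm foot, 94 tall.
- spatula: Bystander, to be left alone: spatula lying on the table.
- brush: Bystander, to be left alone: brush lying on the table.
- mallet: Bystander, to be left alone: hammer lying on the table.
- cup: Bystander, to be left alone: open grey plastic cup, 76 mm wide, 80 tall.
- offcut: Bystander, to be left alone: L-shaped plaster offcut, 60 x 45 mm, 50 tall.
Mind the look-alikes: they are no part of the job. What is shaped like the mould_top but orange is not meant.

How it is judged (in metres and radians):
On the way, in this order (a step that is already met when the one before it is completed fails the run):
1. the cupboard door is swung open to a right angle (value of joint door above 1.45 rad and height (world z) of mould_top below 0.03 m), for 0.2 s.
2. the upper half is lifted out of the cupboard by the gripper (height (world z) of mould_top above 0.08 m and contact force between the fingers and mould_top above 2 N), for 0.1 s.
At the end, for the whole second after the job is handed in: Upper half flush on the lower, lip over lip: gap under 2 mm, centres within 3 mm, big hole within 4 mm of big dowel, tilt under 0.03 rad, at rest; fingers still grip it; it bears on the lower half with 8 to 60 N (its weight, up to 5.5 N, included); door beyond 1.35 rad (z of mould_top in the frame of base_seat between -0.003 and 0.002 m and horizontal distance between mould_top and base_seat below 0.003 m and horizontal distance between top_big_hole and base_big_dowel below 0.004 m and angle between the z axis of mould_top and the z axis of mould_base, either way round below 0.03 rad and contact force between mould_top and mould_base between 8 and 60 N and contact force between the fingers and mould_top above 5 N and linear speed of mould_top below 0.02 m/s and value of joint door above 1.35 rad); the arm keeps its last pose, push and grip.
It fails at once if a bystander is disturbed (moved more than 30 mm) (distance of any of jar, figurine, spatula, brush, mallet, cup, offcut from where it was at the start of the episode above 0.03 m).
It also fails if it takes over 69 s, if anything falls off the work surface, if the arm or the gripper's body presses on something with over 40 N, if the wrist force passes 120 N, or if a joint passes its speed limit or range.

## Working session

There is one attempt and no reset: what is moved stays moved. The work goes in short steps, Python scripts to look and compute and a shell command to move; the robot and the scene stay as the last step left them, time stands still between calls to the robot, and variables do not carry over. Pictures are saved under pics/ and viewed, about 8 in all and at most 12, crops included, and the job is handed in when it is done.

```bash
ls; mkdir -p pics
cat > h.py <<'E'
import numpy as np,cv2
from cell import read_state,cams,manip
def K(c,h=384):
    f=h/2/np.tan(np.radians(c['vertical_fov'])/2)
    return np.array([[f,0,c['cx']],[0,f,c['cy']],[0,0,1]])
def rays(c,uv):
    p=cv2.undistortPoints(np.array(uv,float).reshape(-1,1,2),K(c),np.array(c['dist_coeffs'],float))[:,0]
    R=np.array(c['R']);t=np.array(c['t'])
    return -R.T@t,np.c_[p,np.ones(len(p))]@R
def onz(c,uv,z):
    o,d=rays(c,uv); return o+d*((z-o[2])/d[:,2])[:,None]
def proj(c,X):
    R=np.array(c['R']);t=np.array(c['t'],float)
    return cv2.projectPoints(np.array(X,float).reshape(-1,1,3),cv2.Rodrigues(R)[0],t,K(c),np.array(c['dist_coeffs'],float))[0][:,0]
def snap(n,f):
    c=cams.get_calibration(n);im=cams.camera(n);cv2.imwrite('pics/'+f+'.png',im[:,:,::-1]);np.save('pics/'+f,c,allow_pickle=True);return im,c
def load(f): return cv2.imread('pics/'+f+'.png'),np.load('pics/'+f+'.npy',allow_pickle=True).item()
E
python3 - <<'E'
from h import *
s=read_state();print(s)
for n in ['top','scene','wrist']:
    im,c=snap(n,n+'0');print(n,c['vertical_fov'],c['dist_coeffs'],-np.array(c['R']).T@c['t'])
a=[cv2.imread(f'pics/{n}0.png') for n in ['top','scene','wrist']]
cv2.imwrite('pics/top0b.png',cv2.resize(a[0],(800,600),interpolation=cv2.INTER_CUBIC))
cv2.imwrite('pics/scene0b.png',cv2.resize(a[1],(800,600),interpolation=cv2.INTER_CUBIC))
E
```

```text
pics
{'clock': 0.0, 'joints': array([ 1.06440686e+00,  3.00467494e-01,  1.52159537e+00,  2.12993663e-05,
        1.32073777e+00, -6.66195462e-02]), 'qd': array([-0.00048863,  0.00057659,  0.00046956, -0.00019744, -0.00118342,
       -0.00068403]), 'effort': array([-1.61926910e-04, -5.31807232e+01, -3.52740562e+01,  7.08675524e-02,
        2.44271639e-02, -1.54728909e-04]), 'eef_pos': array([234.02875781, 497.42774524, 212.88227337]), 'eef_rot': array([-3.14038872e+00, -1.01000492e-04,  2.70181739e+00]), 'wrist_force': array([-0.11208558, -0.06997727,  0.52594099]), 'moment': array([0.00977775, 0.00841851, 0.02678965]), 'finger_gap': 93.74363678452197}
top 57.32336870306524 [0.0330439 0.        0.        0.        0.       ] [ 419.62788831  -20.00542842 1059.14018262]
scene 49.402232638157 [-0.10898186  0.          0.          0.          0.        ] [1153.39876241 -347.36554558 1055.42448755]
wrist 68.91259633424471 [-0.02906685  0.          0.          0.          0.        ] [164.95368529 530.80299044 384.60436802]
```

View pics/top0b.png

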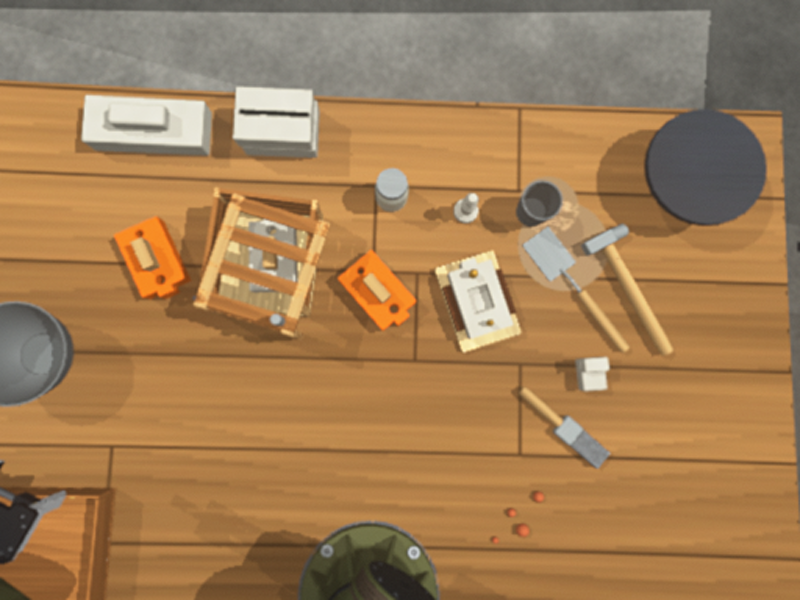

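View pics/scene0b.png

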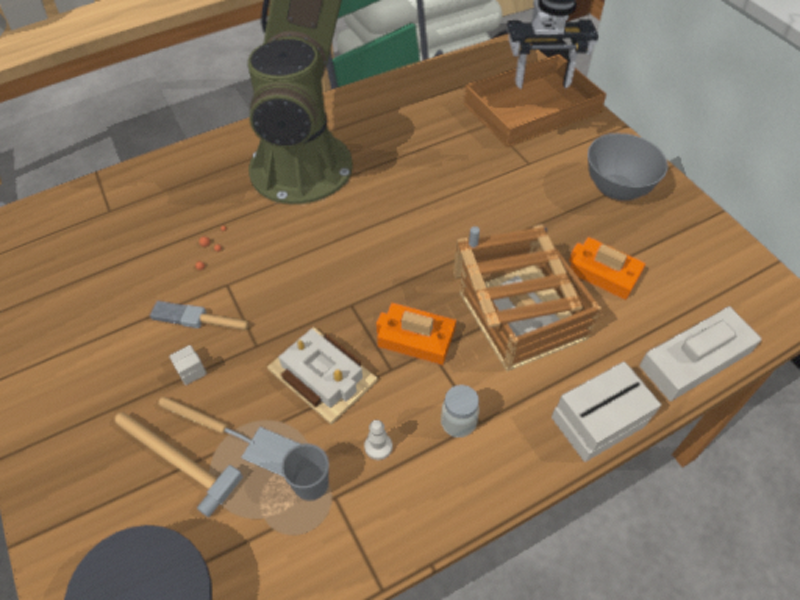

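Top view: the cupboard is at about (262,265), with its handle post at (276,320). The base is at (478,300), with dowels at (474,272) and (490,322). The orange blocks are decoys. I'll enlarge the cupboard and base.

Run:
```python
from h import *
im,c=load('top0')
a=cv2.resize(im[115:223,120:216],None,fx=5,fy=5,interpolation=cv2.INTER_CUBIC)
b=cv2.resize(im[155:231,274:338],None,fx=5,fy=5,interpolation=cv2.INTER_CUBIC)[:, :320]
o=np.zeros((540,800,3),np.uint8);o[:,:480]=a;o[:380,480:]=b
cv2.imwrite('pics/crop1.png',o)
im,c=load('scene0')
a=cv2.resize(im[140:235,285:390],None,fx=5,fy=5,interpolation=cv2.INTER_CUBIC)[:,:500]
b=cv2.resize(im[205:275,168:245],None,fx=4,fy=4,interpolation=cv2.INTER_CUBIC)[:,:300]
o=np.zeros((475,800,3),np.uint8);o[:,:500]=a;o[:280,500:]=b
cv2.imwrite('pics/crop2.png',o)
```

```text
(no output)
```

View pics/crop1.png

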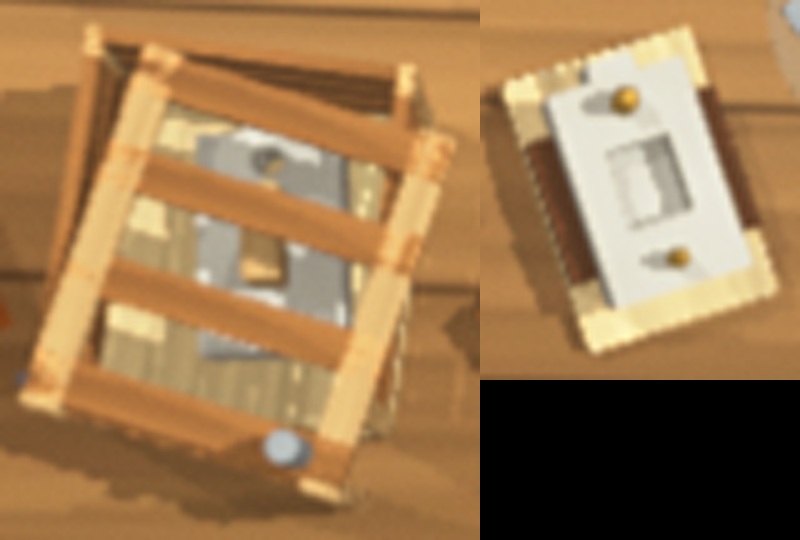

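View pics/crop2.png

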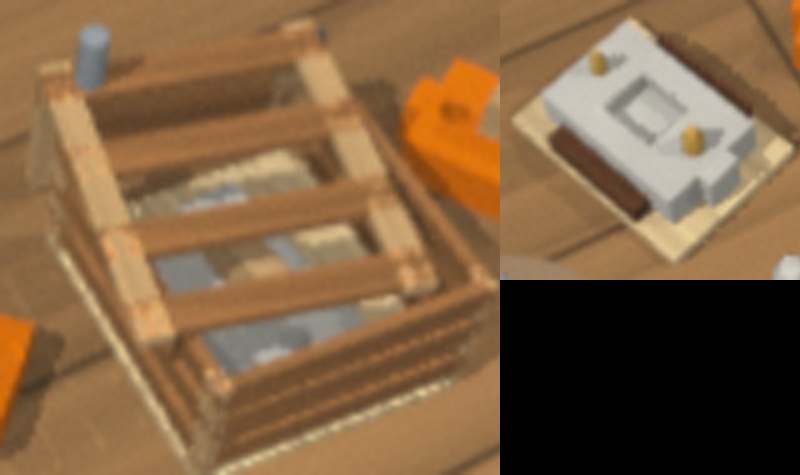

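The hinge pin is at crop1 (22,380). The handle top is at (284,447) in crop1 and (95,33) in crop2. The big dowel is at the far end, with the lip beside it, and the mould's hole is also at the far end, around (268,158).

```bash
cat >> h.py <<'E'
def tri(c1,p1,c2,p2):
    o1,d1=rays(c1,[p1]);o2,d2=rays(c2,[p2]);d1=d1[0]/np.linalg.norm(d1);d2=d2[0]/np.linalg.norm(d2)
    s=np.linalg.lstsq(np.c_[d1,-d2],o2-o1,rcond=None)[0];a=o1+s[0]*d1;b=o2+s[1]*d2
    return (a+b)/2,np.linalg.norm(a-b)
E
python3 - <<'E'
from h import *
np.set_printoptions(precision=1,suppress=True)
t=load('top0')[1];s=load('scene0')[1]
A=lambda u,v:[(u+.5)/5-.5+120,(v+.5)/5-.5+115]
B=lambda u,v:[(u-480+.5)/5-.5+274,(v+.5)/5-.5+155]
C=lambda u,v:[(u+.5)/5-.5+285,(v+.5)/5-.5+140]
D=lambda u,v:[(u-500+.5)/4-.5+168,(v+.5)/4-.5+205]
print('handle top',tri(t,A(284,445),s,C(95,33)),onz(t,[A(284,445)],156),onz(s,[C(95,33)],156))
print('hinge',tri(t,A(22,380),s,C(322,33)),onz(t,[A(22,380)],112))
for n,p,q in [('big',B(627,95),D(693,132)),('small',B(679,257),D(598,57))]: print(n,tri(t,p,s,q),onz(t,[p],68),onz(s,[q],68))
print('cup corners 103',onz(t,[A(93,38),A(405,78)],103))
print('door corners 116',onz(t,[A(165,58),A(440,142),A(38,395),A(330,490)],116))
print('mould corners z42',onz(t,[A(200,140),A(347,150),A(347,325),A(197,350)],42), 'grip74',onz(t,[A(265,258)],74),'hole',onz(t,[A(268,158)],42))
# base face outline
im=load('top0')[0]; hsv=cv2.cvtColor(im,cv2.COLOR_BGR2HSV)
m=((hsv[...,1]<40)&(hsv[...,2]>140)).astype(np.uint8)*255
mm=np.zeros_like(m);mm[155:231,274:338]=m[155:231,274:338]
cs=max(cv2.findContours(mm,0,2)[0],key=cv2.contourArea)
X=onz(t,cs[:,0].astype(float),46)[:,:2].astype(np.float32)
print('base face rect',cv2.minAreaRect(X),cv2.minAreaRect(cs))
E
```

```text
handle top (array([488.5, 164.5, 156.2]), np.float64(1.322370433512602)) [[488.2 164.  156. ]] [[488.5 165.3 156. ]]
hinge (array([522.5, 313.6, 111.5]), np.float64(0.1095669782729772)) [[522.4 313.5 112. ]]
big (array([ 592. , -174.5,   65.2]), np.float64(0.07528138049116066)) [[ 591.5 -174.    68. ]] [[ 593.6 -175.    68. ]]
small (array([ 500.1, -206.6,   58.6]), np.float64(0.060521301488851084)) [[ 499.4 -204.9   68. ]] [[ 506.3 -207.9   68. ]]
cup corners 103 [[714.3 290.  103. ]
 [698.2 118.2 103. ]]
door corners 116 [[700.7 246.6 116. ]
 [659.4  95.8 116. ]
 [514.2 303.2 116. ]
 [467.9 146.6 116. ]]
mould corners z42 [[674.4 244.7  42. ]
 [671.5 159.   42. ]
 [567.9 154.4  42. ]
 [550.5 239.8  42. ]] grip74 [[599.9 196.5  74. ]] hole [[665.1 204.7  42. ]]
base face rect ((550.5015869140625, -187.98179626464844), (139.68008422851562, 84.19239807128906), 19.46845245361328) ((306.5, 189.0), (47.750389099121094, 28.776723861694336), 71.56504821777344)
```

```bash
cat >> h.py <<'E'
from scipy.spatial.transform import Rotation as Ro
def rel(*targets):
    s=read_state();R=Ro.from_euler('xyz',s['eef_rot']).as_matrix();p=s['eef_pos']
    print('t %.2f'%s['clock'],'p',p.round(1),'rot',s['eef_rot'].round(3),'F',s['wrist_force'].round(1),'gap %.1f'%s['finger_gap'],'j',s['joints'].round(2))
    for t in targets: # x,y,z mm, yaw
        d=R.T@(np.array(t[:3])-p)/1000
        yt=np.degrees(-((t[3]-s['eef_rot'][2]+np.pi)%(2*np.pi)-np.pi)) if len(t)>3 else 0
        print('[%.4f, %.4f, %.4f, %.1f]'%(*d,yt))
E
python3 -c "
from h import *
rel((488.5,164.5,213,0.6))"
```

```text
t 0.15 p [234.1 497.5 213. ] rot [-3.141 -0.     2.702] F [ 0.2 -0.1  0.3] gap 94.3 j [ 1.06  0.3   1.52 -0.    1.32 -0.07]
[-0.3720, -0.1930, 0.0002, 120.4]
```

```bash
python3 -m handwheel '[[-0.053,-0.0275,0,10],[-0.106,-0.055,0,20],[-0.159,-0.0825,0,30],[-0.212,-0.110,0,40],[-0.265,-0.1375,0,50]]' 0 10; python3 -c "
from h import *
rel((488.5,164.5,213,0.6))"
```

```text
clock: 0.78
eef_pos: [416.1, 258.6, 213.1]
eef_rot: [-3.141, 0.001, 1.823]
wrist_force: [0.1, -0.3, 0.0]
finger_gap: 94.2
t 0.78 p [416.1 258.6 213.1] rot [-3.141e+00  1.000e-03  1.823e+00] F [ 0.1 -0.3  0. ] gap 94.2 j [ 0.48  0.17  1.69 -0.    1.29  0.23]
[-0.1092, 0.0466, 0.0002, 70.1]
```

```bash
python3 -m handwheel '[[-0.035,0.015,0,10],[-0.070,0.030,0,20],[-0.109,0.0466,0,30],[-0.109,0.0466,0,40],[-0.109,0.0466,0,50]]'; python3 -c "
from h import *
rel((488.5,164.5,130,0.6))
snap('wrist','w1')
im,c=load('w1');t,ct=load('top0')
print(proj(c,[(488.5,164.5,156),(488.5,164.5,120)]))"
```

```text
clock: 1.4
eef_pos: [488.6, 164.1, 212.9]
eef_rot: [-3.141, 0.001, 0.944]
wrist_force: [-0.0, 0.9, -0.3]
finger_gap: 94.0
t 1.40 p [488.6 164.1 212.9] rot [-3.141e+00  1.000e-03  9.440e-01] F [-0.   0.9 -0.3] gap 94.0 j [ 0.25  0.22  1.62 -0.    1.3   0.88]
[0.0003, -0.0003, 0.0829, 19.7]
[[252.35398266 203.03534583]
 [252.44850708 191.24855265]]
```

View pics/w1.png

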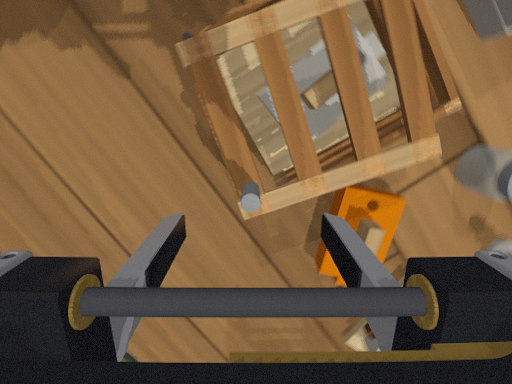

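The wrist view shows the post top at (251,203), which agrees with the projection to about 1 px. I'll descend and grip.

```bash
python3 -m handwheel '[[0,0,0.03,10],[0,0,0.06,20],[0,0,0.083,20],[0,0,0.083,20]]' 0 10;python3 -m handwheel '[[0,0,0,0],[0,0,0,0],[0,0,0,0],[0,0,0,0],[0,0,0,0]]' 1 10; python3 -m handwheel '[[0,0,0,0],[0,0,0,0],[0,0,0,0],[0,0,0,0]]'; python3 -c "
from h import *
h=np.array([522.5,313.6]);p=read_state()['eef_pos'][:2]
r=np.linalg.norm(p-h);a0=np.arctan2(*(p-h)[::-1]);print(r,a0)
rel(*[(*(h+150.5*np.array([np.cos(a0-k),np.sin(a0-k)])),130,.6) for k in (.1,.2,.3,.4,.5)])"
```

```text
clock: 1.95
eef_pos: [487.7, 164.1, 128.6]
eef_rot: [-3.141, 0.004, 0.589]
wrist_force: [-0.2, 0.8, 0.1]
finger_gap: 94.0
clock: 2.58
eef_pos: [487.7, 164.1, 128.7]
eef_rot: [-3.141, 0.004, 0.589]
wrist_force: [0.2, 0.1, 0.9]
finger_gap: 47.5
clock: 3.08
eef_pos: [487.7, 164.3, 128.7]
eef_rot: [-3.141, 0.004, 0.589]
wrist_force: [-0.4, 2.7, -0.7]
finger_gap: 17.6
153.30058752892663 -1.7998369086579245
t 3.08 p [487.7 164.3 128.7] rot [-3.141  0.004  0.589] F [-0.4  2.7 -0.7] gap 17.6 j [ 0.25  0.31  1.71 -0.    1.12  1.24]
[-0.0077, -0.0134, -0.0012, -0.6]
[-0.0162, -0.0258, -0.0012, -0.6]
[-0.0234, -0.0390, -0.0011, -0.6]
[-0.0293, -0.0528, -0.0011, -0.6]
[-0.0338, -0.0672, -0.0011, -0.6]
```

```bash
python3 -m handwheel '[[-0.0077,-0.0134,0,0],[-0.0162,-0.0258,0,0],[-0.0234,-0.039,0,0],[-0.0293,-0.0528,0,0],[-0.0338,-0.0672,0,0]]'; python3 -c "
from h import *
h=np.array([522.5,313.6]);p=read_state()['eef_pos'][:2]
r=np.linalg.norm(p-h);a0=np.arctan2(*(p-h)[::-1]);print(r,a0)
rel(*[(*(h+150.5*np.array([np.cos(a0-k),np.sin(a0-k)])),129,.6) for k in (.1,.2,.3,.4,.5)])"
```

```text
clock: 3.7
eef_pos: [421.4, 202.0, 128.7]
eef_rot: [-3.14, 0.004, 0.589]
wrist_force: [2.0, -0.3, -7.0]
finger_gap: 17.6
150.6284752552675 -2.3069711664002677
t 3.70 p [421.4 202.  128.7] rot [-3.14   0.004  0.589] F [ 2.  -0.3 -7. ] gap 17.6 j [0.37 0.21 1.84 0.   1.09 1.35]
[-0.0028, -0.0148, -0.0003, -0.6]
[-0.0042, -0.0298, -0.0002, -0.6]
[-0.0042, -0.0448, -0.0002, -0.6]
[-0.0026, -0.0598, -0.0002, -0.6]
[0.0005, -0.0745, -0.0002, -0.6]
```

```bash
python3 -m handwheel '[[-0.0028,-0.0148,0,0],[-0.0042,-0.0298,0,0],[-0.0042,-0.0448,0,0],[-0.0026,-0.0598,0,0],[0.0005,-0.0745,0,0]]'; python3 -c "
from h import *
h=np.array([522.5,313.6]);p=read_state()['eef_pos'][:2]
r=np.linalg.norm(p-h);a0=np.arctan2(*(p-h)[::-1]);print(r,a0)
rel(*[(*(h+150.5*np.array([np.cos(a0-k),np.sin(a0-k)])),129,.6) for k in (.1,.2,.3,.4,.5)])"
```

```text
clock: 4.32
eef_pos: [380.0, 265.2, 128.9]
eef_rot: [-3.14, 0.004, 0.589]
wrist_force: [0.7, -1.6, -3.9]
finger_gap: 17.8
150.48570116995214 -2.814155221390417
t 4.33 p [380.  265.2 128.9] rot [-3.14   0.004  0.589] F [ 0.7 -1.6 -3.9] gap 17.8 j [0.53 0.2  1.85 0.   1.09 1.51]
[0.0046, -0.0143, -0.0001, -0.6]
[0.0106, -0.0281, -0.0001, -0.6]
[0.0180, -0.0412, -0.0001, -0.6]
[0.0266, -0.0535, -0.0001, -0.6]
[0.0365, -0.0649, -0.0002, -0.6]
```

```bash
python3 -m handwheel '[[0.0046,-0.0143,0,0],[0.0106,-0.0281,0,0],[0.018,-0.0412,0,0],[0.0266,-0.0535,0,0],[0.0365,-0.0649,0,0]]'; python3 -m handwheel '[[0,0,0,0],[0,0,0,0],[0,0,0,0]]'; python3 -m handwheel '[[0,0,0,0],[0,0,0,0],[0,0,0,0],[0,0,0,0],[0,0,0,0]]' 0; python3 -m handwheel '[[0,0,-0.03,0],[0,0,-0.08,0],[0,0,-0.13,0],[0,0,-0.13,0]]' 0;  python3 -c "
from h import *
rel((600,200,240,0))"
```

```text
clock: 4.95
eef_pos: [374.5, 340.5, 128.9]
eef_rot: [-3.141, 0.004, 0.589]
wrist_force: [2.5, -1.0, -1.3]
finger_gap: 18.0
clock: 5.32
eef_pos: [374.4, 340.3, 128.9]
eef_rot: [-3.14, 0.004, 0.589]
wrist_force: [-1.3, 1.3, -0.4]
finger_gap: 17.9
clock: 5.95
eef_pos: [374.4, 340.3, 128.9]
eef_rot: [-3.14, 0.004, 0.589]
wrist_force: [0.1, 0.4, 0.2]
finger_gap: 64.2
clock: 6.45
eef_pos: [375.8, 341.1, 262.4]
eef_rot: [-3.14, -0.003, 0.589]
wrist_force: [0.5, 0.1, 0.7]
finger_gap: 93.9
t 6.45 p [375.8 341.1 262.4] rot [-3.14e+00 -3.00e-03  5.89e-01] F [0.5 0.1 0.7] gap 93.9 j [0.66 0.17 1.57 0.   1.4  1.65]
[0.1079, 0.2420, 0.0223, 33.8]
```

```bash
python3 -m handwheel '[[0.017,0.045,0,7],[0.034,0.09,0,14],[0.05,0.135,0,21],[0.066,0.18,0,28],[0.083,0.225,0,34]]'; python3 -m handwheel '[[0,0,0,0],[0,0,0,0]]'; python3 -c "
from h import *
for n in ('wrist','top','scene'): snap(n,n[0]+'2')
rel((600,200,240,0))
print(proj(load('w2')[1],[(600,200,74)]))
a=load('w2')[0];b=load('t2')[0]
o=np.zeros((384,800,3),np.uint8);o[:,:512]=a
o[:, 512:]=cv2.resize(b[110:254,108:216],(288,384),interpolation=cv2.INTER_CUBIC);cv2.imwrite('pics/v2.png',o)"
```

```text
clock: 7.08
eef_pos: [570.7, 199.0, 260.8]
eef_rot: [-3.139, 0.001, -0.008]
wrist_force: [0.1, 0.3, 0.1]
finger_gap: 94.4
clock: 7.32
eef_pos: [570.2, 199.1, 259.6]
eef_rot: [-3.139, 0.002, -0.007]
wrist_force: [-1.0, 1.5, 0.1]
finger_gap: 94.0
t 7.47 p [570.  199.8 260.9] rot [-3.139  0.    -0.006] F [-0.3 -0.1 -0.4] gap 93.9 j [0.28 0.39 1.29 0.   1.46 1.85]
[0.0300, -0.0003, 0.0209, -0.4]
[[252.70604116 148.27757698]]
```

View pics/v2.png

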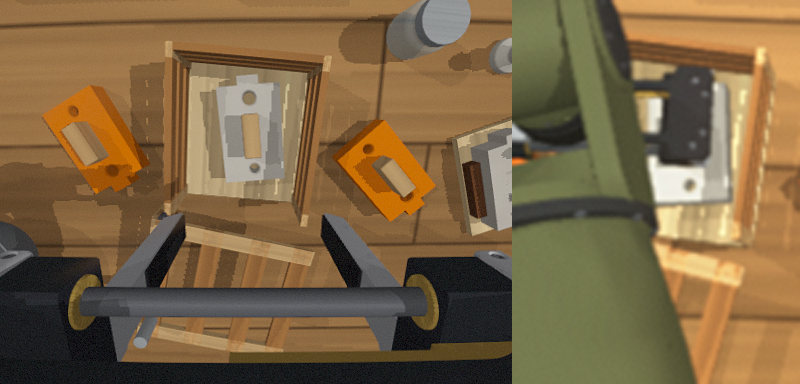

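The door now stands open past a right angle. The mould half is clear in the wrist view: grip at (250,135), big hole at (249,97) on the lip side, small hole at (254,169). Next I'll measure the grip and holes.

Run:
```python
from h import *
np.set_printoptions(precision=1,suppress=True)
im,c=load('w2');hsv=cv2.cvtColor(im,cv2.COLOR_BGR2HSV)
m=((hsv[...,1]>70)).astype(np.uint8)*255
z=np.zeros_like(m);z[108:164,236:268]=m[108:164,236:268]
cs=max(cv2.findContours(z,0,2)[0],key=cv2.contourArea)
r=cv2.minAreaRect(onz(c,cs[:,0].astype(float),74)[:,:2].astype(np.float32));print('grip z74',r, cv2.boundingRect(cs))
g=cv2.cvtColor(im,cv2.COLOR_BGR2GRAY)
H=[]
for (u,v) in [(249,97),(254,169)]:
    w=g[v-10:v+11,u-10:u+11];
    mm=((w<110).astype(np.uint8))
    n,l,st,ce=cv2.connectedComponentsWithStats(mm)
    k=l[10,10];print(k,st[k] if k else w[10], ce[k]); p=ce[k]+[u-10,v-10]
    H.append(onz(c,[p],42)[0]);print(p,H[-1])
d=H[0]-H[1];print('len',np.linalg.norm(d),'yaw',np.arctan2(d[1],d[0]),'mid',(H[0]+H[1])/2)
cv2.imwrite('pics/crop3.png',cv2.resize(im[70:190,205:295],None,fx=5,fy=5,interpolation=cv2.INTER_CUBIC))
```

```text
grip z74 ((615.5375366210938, 202.10653686523438), (55.337703704833984, 21.33416748046875), 4.102319240570068) (241, 113, 20, 46)
0 [178 176 164 131 112 124 117 123 125 123 123 123 120 123 121 116 126 148
 168 178 176] [10.  10.2]
[249.   97.2] [663.7 204.5  42. ]
1 [ 6  8  9  6 30] [10.4 10.3]
[254.4 169.3] [565.8 197.9  42. ]
len 98.11757440758159 yaw 0.06738952936360924 mid [614.8 201.2  42. ]
```

View pics/crop3.png

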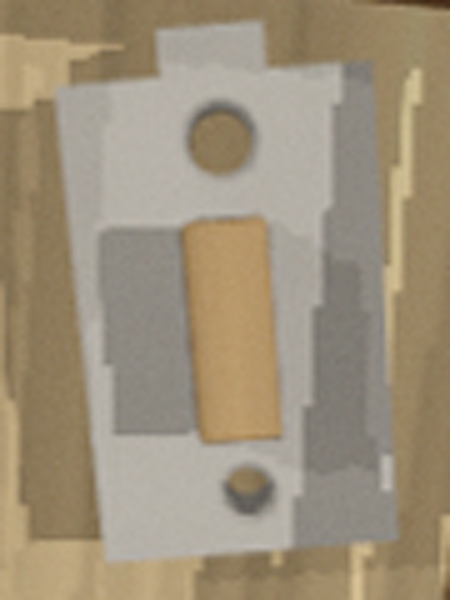

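Grip centre is (615.5, 202) and yaw is 0.07. The grip's measured size of 55x21 mm and the hole spacing of 98 mm match the sheet.

```bash
python3 -m handwheel '[[0.023,-0.0010,0.05,-2],[0.0455,-0.0022,0.10,-4.4],[0.0455,-0.0022,0.13,-4.4],[0.0455,-0.0022,0.13,-4.4]]' 0; python3 -c "
from h import *
rel((615.4,202,54,0.07))"
```

```text
clock: 7.98
eef_pos: [614.1, 202.5, 128.9]
eef_rot: [-3.14, 0.004, 0.072]
wrist_force: [-1.1, -0.4, 0.7]
finger_gap: 93.8
t 7.97 p [614.1 202.5 128.9] rot [-3.14   0.004  0.072] F [-1.1 -0.4  0.7] gap 93.8 j [0.26 0.59 1.31 0.   1.25 1.76]
[0.0016, 0.0007, 0.0749, 0.1]
```

```bash
python3 -m handwheel '[[0.0016,0.0007,0.03,0],[0.0016,0.0007,0.06,0],[0.0016,0.0007,0.074,0],[0.0016,0.0007,0.074,0],[0.0016,0.0007,0.074,0]]' 0; python3 -m handwheel '[[0,0,0,0],[0,0,0,0],[0,0,0,0],[0,0,0,0],[0,0,0,0]]' 1 20;python3 -m handwheel '[[0,0,0,0],[0,0,0,0],[0,0,0,0],[0,0,0,0],[0,0,0,0]]' 1 50; python3 -c "
from h import *
rel((615.4,202,54,0.07))"
```

```text
clock: 8.6
eef_pos: [616.1, 202.3, 56.7]
eef_rot: [-3.139, 0.002, 0.072]
wrist_force: [0.5, 0.6, 0.3]
finger_gap: 93.6
clock: 9.22
eef_pos: [616.1, 202.3, 56.7]
eef_rot: [-3.139, 0.002, 0.072]
wrist_force: [-0.3, -0.3, 0.1]
finger_gap: 47.2
clock: 9.85
eef_pos: [616.1, 202.2, 56.7]
eef_rot: [-3.139, 0.002, 0.072]
wrist_force: [-0.3, 0.0, -0.3]
finger_gap: 21.8
t 9.85 p [616.1 202.2  56.7] rot [-3.139e+00  2.000e-03  7.200e-02] F [-0.3  0.  -0.3] gap 21.8 j [0.26 0.67 1.35 0.   1.12 1.76]
[-0.0007, 0.0002, 0.0027, 0.1]
```

```bash
python3 -m handwheel '[[0,0,-0.01,0],[0,0,-0.03,0],[0,0,-0.06,0],[0,0,-0.10,0],[0,0,-0.143,0]]'; python3 -m handwheel '[[0,0,0,0],[0,0,0,0]]';  python3 -c "
from h import *
rel((550,-190,200,0.34))
im,c=snap('wrist','w3')"
```

```text
clock: 10.48
eef_pos: [616.2, 202.0, 202.2]
eef_rot: [-3.139, 0.001, 0.072]
wrist_force: [0.1, 0.7, -4.3]
finger_gap: 21.7
clock: 10.72
eef_pos: [615.7, 201.9, 201.4]
eef_rot: [-3.139, 0.003, 0.072]
wrist_force: [0.4, 0.4, -4.8]
finger_gap: 21.9
t 10.72 p [615.7 201.9 201.4] rot [-3.139e+00  3.000e-03  7.200e-02] F [ 0.4  0.4 -4.8] gap 21.9 j [0.26 0.53 1.22 0.   1.39 1.76]
[-0.0938, 0.3861, 0.0008, -15.3]
```

Lifted, with about 4.8 N on the wrist. I'll carry it to a spot short of the base, where the wrist camera can see the dowels ahead of the held block.

```bash
python3 -m handwheel '[[-0.018,0.034,-0.02,0],[-0.04,0.075,-0.04,-3],[-0.063,0.12,-0.06,-6],[-0.088,0.165,-0.08,-8],[-0.11,0.21,-0.099,-8]]';  python3 -c "
from h import *
rel((418,-237,300,0.34))"
```

```text
clock: 11.4
eef_pos: [520.2, -17.0, 298.7]
eef_rot: [-3.138, 0.006, 0.212]
wrist_force: [1.2, -0.1, -3.4]
finger_gap: 22.0
t 11.40 p [520.2 -17.  298.7] rot [-3.138  0.006  0.212] F [ 1.2 -0.1 -3.4] gap 22.0 j [-0.1   0.19  1.47  0.    1.5   1.25]
[-0.1462, 0.1935, -0.0010, -7.3]
```

```bash
python3 -m handwheel '[[-0.03,0.04,0,-1.5],[-0.06,0.08,0,-3],[-0.09,0.12,0,-4.5],[-0.12,0.16,0,-6],[-0.146,0.1935,-0.001,-7.3]]'; python3 -m handwheel '[[0,0,0,0],[0,0,0,0],[0,0,0,0]]'; python3 -c "
from h import *
rel((550,-190,200,0.34))
im,c=snap('wrist','w4'); snap('wrist','w4b'); rel()"
```

```text
clock: 12.02
eef_pos: [417.0, -238.3, 298.5]
eef_rot: [-3.136, 0.007, 0.34]
wrist_force: [1.1, -1.0, -3.7]
finger_gap: 21.6
clock: 12.4
eef_pos: [417.3, -237.4, 298.0]
eef_rot: [-3.135, 0.007, 0.341]
wrist_force: [0.4, -0.3, -3.7]
finger_gap: 22.0
t 12.40 p [ 417.3 -237.4  298. ] rot [-3.135  0.007  0.341] F [ 0.4 -0.3 -3.7] gap 22.0 j [-0.59  0.09  1.57 -0.    1.49  0.64]
[0.1416, 0.0004, 0.0970, 0.1]
t 12.50 p [ 417.3 -237.5  298.3] rot [-3.135  0.007  0.341] F [ 0.1 -0.2 -3.3] gap 22.0 j [-0.59  0.09  1.57 -0.    1.49  0.64]
```

View pics/w4.png

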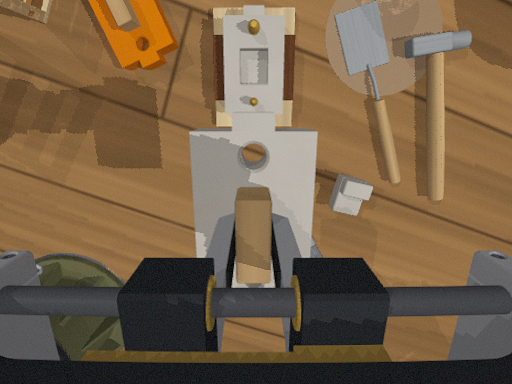

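Wrist view: big dowel at (253,25), small dowel at (253,101). The held block's hole is at (253,155), its front edge is at row 131 over columns 190–317, and its lip points at the base.

Run:
```python
from h import *
np.set_printoptions(precision=2,suppress=True)
im,c=load('w4');hsv=cv2.cvtColor(im,cv2.COLOR_BGR2HSV);g=cv2.cvtColor(im,cv2.COLOR_BGR2GRAY)
s_p=np.array([417.3,-237.45,298.15]);R=Ro.from_euler('xyz',[-3.135,.007,.341]).as_matrix()
print('cam',-np.array(c['R']).T@c['t'])
m=((hsv[...,1]>90)&(hsv[...,0]>8)&(hsv[...,0]<30)).astype(np.uint8)
def blob(x0,y0,x1,y1):
    z=np.zeros_like(m);z[y0:y1,x0:x1]=m[y0:y1,x0:x1];n,l,st,ce=cv2.connectedComponentsWithStats(z)
    k=1+np.argmax(st[1:,4]);return st[k],ce[k]
for n,b in (('big',(240,12,268,42)),('small',(242,90,265,112))):
    st,ce=blob(*b);print(n,st,ce)
    for zz in (46,58,70): print(zz,onz(c,[ce],zz)[0])
# held block
zt=s_p[2]-48.7+34
def edge(line,lo,hi,pol):
    d=np.diff(cv2.GaussianBlur(line.astype(np.float32).reshape(1,-1),(3,1),0).ravel())[lo:hi]*pol
    i=np.argmax(d);a,b,e=d[i-1],d[i],d[i+1]; return lo+i+.5+.5*(a-e)/(a-2*b+e)
ys=np.arange(150,185,5)
L=[(edge(g[y],180,205,1),y) for y in ys];Rr=[(edge(g[y],305,328,-1),y) for y in ys]
F=[(u,edge(g[:,u],122,140,1)) for u in list(range(196,230,5))+list(range(278,312,5))]
tool=lambda P:(P-s_p)@R
for n,q in (('L',L),('R',Rr),('F',F)):
    print(n,np.round(np.array(q),1).tolist()[:3],tool(onz(c,q,zt)).mean(0))
w=((g<140)).astype(np.uint8);z=np.zeros_like(w);z[140:170,238:270]=w[140:170,238:270]
k,l,st,ce=cv2.connectedComponentsWithStats(z);i=1+np.argmax(st[1:,4]);print('hole',st[i],ce[i],tool(onz(c,[ce[i]],zt))[0])
# base face edges
v=list(range(30,100,6))
BL=[(edge(g[y],217,233,1),y) for y in v];BR=[(edge(g[y],275,291,-1),y) for y in v]
for n,q in (('BL',BL),('BR',BR)): print(n,np.round(q,1)[:,0]); 
A=onz(c,BL,46)[:,:2];B=onz(c,BR,46)[:,:2]
for X in (A,B):
    vx,vy,x,y=cv2.fitLine(X.astype(np.float32),cv2.DIST_HUBER,0,.01,.01).ravel();print('line yaw',np.arctan(vy/vx),'pt',x,y)
cv2.imwrite('pics/crop4.png',cv2.resize(im[5:185,185:325],None,fx=4,fy=4,interpolation=cv2.INTER_CUBIC)[:600])
```

```text
cam [ 492.01 -211.92  469.12]
big [248  19  12  16 139] [253.5   26.55]
46 [ 592.43 -173.95   46.  ]
58 [ 589.58 -175.03   58.  ]
70 [ 586.73 -176.1    70.  ]
small [250  98   8   8  50] [253.24 101.2 ]
46 [ 499.85 -206.53   46.  ]
58 [ 499.63 -206.68   58.  ]
70 [ 499.41 -206.84   70.  ]
L [[189.7, 150.0], [189.8, 155.0], [190.4, 160.0]] [ 41.63 -42.43  14.69]
R [[316.1, 150.0], [316.0, 155.0], [315.4, 160.0]] [41.81 41.86 14.13]
F [[196.0, 130.8], [201.0, 131.0], [206.0, 130.9]] [64.5  -0.88 14.25]
hole [238 143  31  27 658] [251.97 156.17] [47.78 -0.87 14.37]
BL [222.9 222.5 222.7 222.9 222.8 223.1 223.5 223.4 223.6 223.8 223.7 223.9]
BR [284.6 284.  284.1 283.9 283.6 283.7 283.4 283.2 283.2 283.1 282.7 282.6]
line yaw 0.34039196 pt 527.40436 -151.89734
line yaw 0.3408575 pt 563.76086 -228.8631
```

View pics/crop4.png

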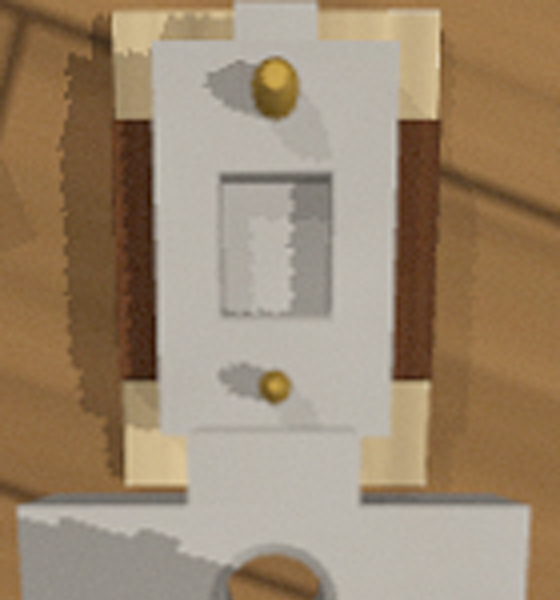

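Run:
```python
from h import *
np.set_printoptions(precision=2,suppress=True)
y=.3406;u=np.array([np.cos(y),np.sin(y)]);n=np.array([-np.sin(y),np.cos(y)])
im,c=load('w4');g=cv2.cvtColor(im,cv2.COLOR_BGR2GRAY).astype(float);hsv=cv2.cvtColor(im,cv2.COLOR_BGR2HSV);S=hsv[...,1].astype(float)
def e(col,lo,hi):
    d=np.diff(col)[lo:hi];i=np.argmax(abs(d));i=min(max(i,1),len(d)-2);a,b,q=abs(d[i-1]),abs(d[i]),abs(d[i+1]);return lo+i+.5+.5*(a-q)/(a-2*b+q)
far=[(x,e(S[:,x],10,19)) for x in (230,234,238,268,272,276)]
near=[(x,e(S[:,x],107,117)) for x in (226,228,230,276,278,280)]
for q in (far,near): print(np.array(q)[:,1],(onz(c,q,46)[:,:2]@u))
for nm,px,z in (('bigroot near',(253.3,34.5),46),('bigtip far',(254,18.5),70)): print(nm,onz(c,[px],z)[0,:2]@u)
f=(onz(c,far,46)[:,:2]@u).mean();q=(onz(c,near,46)[:,:2]@u).mean();print(f,q,f-q,(f+q)/2)
C=449.8*u-361.7*n;print('centre',C)
o=np.array([-.4,-.2]) # mould origin in tool
# tool y = -n dir
T=C-(o[0]*u+o[1]*-n);print('tcp target',T)
rel((*T,160,y),(*T,110,y))
```

```text
[14.52 14.49 14.49 14.5  14.52 14.54] [515.19 515.2  515.18 515.13 515.13 515.11]
[113.38 113.35 113.39 113.71 113.63 113.6 ] [384.97 385.   384.94 384.57 384.71 384.75]
bigroot near 490.3557152961539
bigtip far 503.58301268252023
515.1548853808735 384.8233035796195 130.33158180125395 449.9890944802465
centre [ 544.79 -190.67]
tcp target [ 545.23 -190.72]
t 12.50 p [ 417.3 -237.5  298.3] rot [-3.13  0.01  0.34] F [ 0.1 -0.2 -3.3] gap 22.0 j [-0.59  0.09  1.57 -0.    1.49  0.64]
[0.1372, -0.0004, 0.1374, 0.0]
[0.1375, -0.0001, 0.1874, 0.0]
```

```bash
python3 -m handwheel '[[0.03,0,0.03,0],[0.06,0,0.065,0],[0.09,0,0.10,0],[0.12,0,0.135,0],[0.1373,-0.0003,0.16,0]]';python3 -m handwheel '[[0,0,0,0],[0,0,0,0],[0,0,0,0]]'; python3 -c "
from h import *
rel((545.3,-190.7,125,.3406),(545.3,-190.7,115,.3406))"
```

```text
clock: 13.12
eef_pos: [546.1, -189.3, 135.4]
eef_rot: [-3.134, 0.008, 0.343]
wrist_force: [-0.2, -0.5, -4.0]
finger_gap: 21.5
clock: 13.5
eef_pos: [546.1, -189.7, 136.8]
eef_rot: [-3.136, 0.007, 0.343]
wrist_force: [0.9, 0.2, -4.0]
finger_gap: 21.8
t 13.50 p [ 546.1 -189.7  136.8] rot [-3.136  0.007  0.343] F [ 0.9  0.2 -4. ] gap 21.8 j [-0.4   0.44  1.52 -0.    1.19  0.83]
[-0.0010, 0.0007, 0.0118, 0.1]
[-0.0010, 0.0008, 0.0218, 0.1]
```

```bash
python3 -m handwheel '[[-0.001,0.0007,0.006,0],[-0.001,0.0007,0.013,0],[-0.001,0.0008,0.015,0],[-0.001,0.0008,0.015,0],[-0.001,0.0008,0.015,0]]'; python3 -c "
from h import *
rel((545.3,-190.7,110,.3406))"; python3 -m handwheel '[[0,0,0,0]]'; python3 -c "
from h import *
rel((545.3,-190.7,110,.3406))
snap('scene','s5')
im,c=load('s5');p=proj(c,[(545,-190,60)])[0];x,y=p.astype(int);print(p)
cv2.imwrite('pics/s5b.png',cv2.resize(im[y-50:y+50,x-60:x+60],None,fx=5,fy=5,interpolation=cv2.INTER_CUBIC))"
```

```text
clock: 14.12
eef_pos: [545.4, -190.8, 122.0]
eef_rot: [-3.136, 0.007, 0.343]
wrist_force: [0.1, 0.4, -3.1]
finger_gap: 21.9
t 14.12 p [ 545.4 -190.8  122. ] rot [-3.136  0.007  0.343] F [ 0.1  0.4 -3.1] gap 21.9 j [-0.4   0.45  1.53 -0.    1.16  0.83]
[-0.0000, -0.0000, 0.0120, 0.1]
clock: 14.25
eef_pos: [545.5, -190.8, 122.1]
eef_rot: [-3.136, 0.006, 0.343]
wrist_force: [-0.1, 0.6, -4.6]
finger_gap: 21.6
t 14.25 p [ 545.5 -190.8  122.1] rot [-3.136  0.006  0.343] F [-0.1  0.6 -4.6] gap 21.6 j [-0.4   0.45  1.53 -0.    1.16  0.83]
[-0.0001, -0.0000, 0.0121, 0.1]
[203.86088647 228.05862112]
```

View pics/s5b.png

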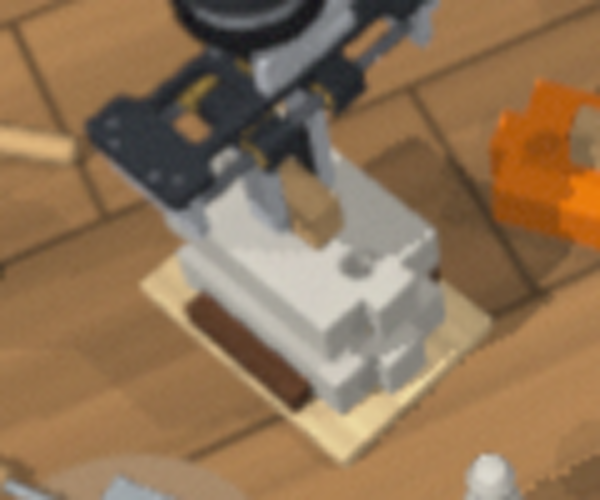

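The upper half hangs square over the lower, lip above lip. I'll lower it slowly and watch the force.

```bash
python3 -m handwheel '[[0,0,0.003,0],[0,0,0.006,0],[0,0,0.008,0],[0,0,0.008,0]]'; python3 -m handwheel '[[0,0,0.002,0],[0,0,0.004,0],[0,0,0.004,0]]'; python3 -c "
from h import *
rel((545.3,-190.7,100,.3406))"
```

```text
clock: 14.8
eef_pos: [545.3, -190.7, 113.9]
eef_rot: [-3.136, 0.007, 0.343]
wrist_force: [-0.8, 0.3, -3.8]
finger_gap: 21.6
clock: 15.18
eef_pos: [545.2, -190.7, 109.7]
eef_rot: [-3.135, 0.007, 0.343]
wrist_force: [0.5, 0.4, -3.4]
finger_gap: 21.6
t 15.18 p [ 545.2 -190.7  109.7] rot [-3.135  0.007  0.343] F [ 0.5  0.4 -3.4] gap 21.6 j [-0.4   0.47  1.54 -0.    1.14  0.83]
[0.0001, 0.0001, 0.0097, 0.1]
```

Past the taper with no resistance. I'll carry on down.

```bash
python3 -m handwheel '[[0,0,0.003,0],[0,0,0.006,0],[0,0,0.009,0],[0,0,0.011,0],[0,0,0.011,0]]'; python3 -m handwheel '[[0,0,0.001,0],[0,0,0.002,0],[0,0,0.003,0],[0,0,0.003,0]]'; python3 -c "
from h import *
rel((545.3,-190.7,94.7,.3406))"
```

```text
clock: 15.8
eef_pos: [545.1, -190.6, 98.5]
eef_rot: [-3.135, 0.007, 0.343]
wrist_force: [-0.0, -0.4, -4.7]
finger_gap: 21.2
clock: 16.3
eef_pos: [545.1, -190.6, 95.4]
eef_rot: [-3.135, 0.007, 0.343]
wrist_force: [0.2, -0.4, -3.6]
finger_gap: 21.8
t 16.30 p [ 545.1 -190.6   95.4] rot [-3.135  0.007  0.343] F [ 0.2 -0.4 -3.6] gap 21.8 j [-0.4   0.49  1.55 -0.    1.11  0.83]
[0.0002, 0.0002, 0.0007, 0.1]
```

```bash
python3 -m handwheel '[[0,0,0.0005,0],[0,0,0.001,0],[0,0,0.001,0],[0,0,0.001,0]]'; python3 -m handwheel '[[0,0,0.0005,0],[0,0,0.0005,0],[0,0,0.0005,0]]'; python3 -m handwheel '[[0,0,0.0005,0],[0,0,0.0005,0],[0,0,0.0005,0]]'
```

```text
clock: 16.8
eef_pos: [545.1, -190.6, 94.8]
eef_rot: [-3.136, 0.007, 0.343]
wrist_force: [-4.3, 1.6, 5.0]
finger_gap: 21.7
clock: 17.18
eef_pos: [545.2, -190.7, 94.8]
eef_rot: [-3.136, 0.007, 0.343]
wrist_force: [-5.0, 1.7, 5.2]
finger_gap: 21.6
clock: 17.55
eef_pos: [545.3, -190.7, 94.8]
eef_rot: [-3.136, 0.006, 0.343]
wrist_force: [-6.1, 0.8, 6.4]
finger_gap: 21.7
```

```bash
python3 -m handwheel '[[-0.0002,0,0.0007,0],[-0.0002,0,0.0013,0],[-0.0002,0,0.0013,0],[-0.0002,0,0.0013,0]]'; python3 -c "
from h import *
rel()"; python3 -m handwheel '[[-0.0002,0,0.0013,0],[-0.0002,0,0.0013,0],[-0.0002,0,0.0013,0]]'
```

```text
clock: 18.05
eef_pos: [545.2, -190.6, 94.7]
eef_rot: [-3.137, 0.006, 0.343]
wrist_force: [-9.6, 4.4, 14.2]
finger_gap: 21.1
t 18.05 p [ 545.2 -190.6   94.7] rot [-3.137  0.006  0.343] F [-9.6  4.4 14.2] gap 21.1 j [-0.4   0.49  1.56 -0.    1.11  0.83]
clock: 18.42
eef_pos: [545.2, -190.6, 94.6]
eef_rot: [-3.137, 0.005, 0.343]
wrist_force: [-8.5, 3.5, 15.1]
finger_gap: 21.9
```

```bash
python3 -m handwheel '[[-0.0004,-0.0002,0.0015,0],[-0.0005,-0.0003,0.0016,0],[-0.0005,-0.0003,0.0016,0],[-0.0005,-0.0003,0.0016,0],[-0.0005,-0.0003,0.0016,0]]' 1 55; python3 -c "
from h import *
rel(); snap('top','t6');snap('scene','s6');snap('wrist','w6');rel()
im,c=load('s6');x,y=proj(c,[(545,-190,60)])[0].astype(int)
a=cv2.resize(im[y-40:y+40,x-50:x+50],(400,320),interpolation=cv2.INTER_CUBIC)
b=cv2.resize(load('t6')[0][100:260,108:308],(400,320))
cv2.imwrite('pics/v6.png',np.hstack([a,b]))"
```

```text
clock: 19.05
eef_pos: [545.2, -190.6, 94.6]
eef_rot: [-3.138, 0.003, 0.343]
wrist_force: [-7.6, 3.4, 15.1]
finger_gap: 21.6
t 19.05 p [ 545.2 -190.6   94.6] rot [-3.138e+00  3.000e-03  3.430e-01] F [-7.6  3.4 15.1] gap 21.6 j [-0.4   0.48  1.56  0.    1.1   0.83]
t 19.20 p [ 545.2 -190.6   94.6] rot [-3.138e+00  3.000e-03  3.430e-01] F [-6.9  4.2 15.2] gap 21.5 j [-0.4   0.48  1.56  0.    1.1   0.83]
```

View pics/v6.png

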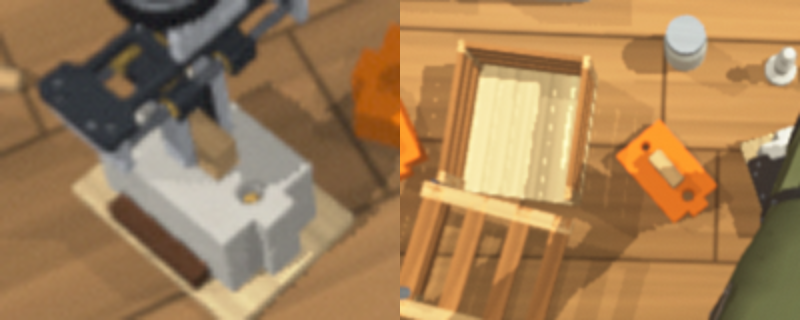

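The halves are flush, with lip over lip and the dowel showing in the hole. The door is still open. One slight increase in the push, then a steadiness check.

```bash
python3 -m handwheel '[[-0.0005,-0.0003,0.0019,0],[-0.0005,-0.0003,0.0019,0],[-0.0005,-0.0003,0.0019,0],[-0.0005,-0.0003,0.0019,0],[-0.0005,-0.0003,0.0019,0]]'; python3 -c "
from h import *
rel()
im,c=load('t6');cams.camera('top');rel();cams.camera('top');rel()"
```

```text
clock: 19.82
eef_pos: [545.2, -190.6, 94.6]
eef_rot: [-3.14, 0.002, 0.343]
wrist_force: [-7.3, 3.9, 19.5]
finger_gap: 21.7
t 19.82 p [ 545.2 -190.6   94.6] rot [-3.14e+00  2.00e-03  3.43e-01] F [-7.3  3.9 19.5] gap 21.7 j [-0.4   0.48  1.56  0.    1.1   0.83]
t 19.88 p [ 545.2 -190.6   94.6] rot [-3.14e+00  2.00e-03  3.43e-01] F [-7.6  3.7 18.4] gap 21.8 j [-0.4   0.48  1.56  0.    1.1   0.83]
t 19.93 p [ 545.2 -190.6   94.6] rot [-3.14e+00  2.00e-03  3.43e-01] F [-8.3  3.9 18.8] gap 21.9 j [-0.4   0.48  1.56  0.    1.1   0.83]
```

Holding steady at about 19 N, so I'm handing in.

```bash
python3 -c "
from h import *
print(manip.sign_off())"
```

```text
the job is handed in; nothing more can be done
None
```

I swung the door open by its post, lifted the upper mould half out by its grip and lowered it onto the dowels. I handed in at about 20 s with it still gripped and pressed down; no verdict was reported.

- **Seating:** The tool stopped at z = 94.6 mm against a predicted 94.7 mm for flush, about 0.2 mm off its planned horizontal position. The scene picture showed the halves flush, lip over lip, with the dowel visible in the big hole. Tool tilt was about 0.002 rad.
- **Push and grip:** The wrist read a steady 18.4–19.5 N downward push, so the bearing force is about 23 N with the block's weight. The grip was set to 55 N and the finger gap held at 21.5–21.9 mm on the 22 mm grip.
- **Side load:** About 8 N of sideways force remained at the wrist. I reduced it slightly but did not remove it.
- **Door:** It should be at about 1.7 rad, worked out from how far the handle travelled, not measured directly. The last top view showed it still open.
- **Bystanders:** I did not measure their positions at the end. I saw no unexpected contact forces along the way. The jar and figurine look undisturbed in the last view; that picture did not show the spatula, brush, mallet, cup or offcut.

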